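# Shim and seat the heater block

## Task

Start the block heater's seating check by pressing its blue, orange and green keys in that order, one at a time, letting each spring back up. Then take the orange spacer from its grey stand, slide it upright all the way down to the bottom of the one gap beside the aluminium block that is wide enough for it (do not force it against the fat bar of the narrow gap), and let go of it. Only after that press the sprung aluminium block down until its top is flush with the steel bars beside it, and finish while still holding it pressed there, leaving the tube rack, bottle and beaker alone.

Things in the scene. Friction and masses are not known exactly. Their poses are not given: they have to be found in the camera images.
- heater: white heater, fixed, 200 (x) x 240 (y) x 80 mm high. Origin: centre of its underside; keys on its -x side, y to its left, z up. Behind the keys is an open well, 120 mm long (heater x -40 to +80), floor 45 mm above the table, with the aluminium block in the middle (heater x +20, y 0) and a steel bar on each side; the gaps between block and bars run along x
- key_blue (a joint): blue spring key at heater (-70, +60) mm: travel in m, 0 up, 0.006 fully down; full travel takes 5 N; counts as pressed beyond 0.004
- key_orange (a joint): orange spring key at heater (-70, 0) mm, same kind
- key_green (a joint): green spring key at heater (-70, -60) mm, same kind
- key_blue_top (a point): centre of the top of the blue round key, 28 mm in diameter, pressed straight down
- key_orange_top (a point): centre of the top of the orange round key, 28 mm in diameter, pressed straight down
- key_green_top (a point): centre of the top of the green round key, 28 mm in diameter, pressed straight down
- block (a joint): how far the aluminium block is pressed down, in m: 0 up (its top 8 mm above the bars), 0.008 fully down against a hard stop (top level with the bars, flush). Springs back when let go; about 2 N starts it, 6 N holds it fully down
- block_top (a point): centre of the top of the aluminium block (114 mm along heater x, 70 mm along heater y, dark vial holes marked on it; its whole top is solid and flat), marked by a black 30 mm square pad; the place to press. 91 mm above the table when up, 83 mm when flush. Axes as the heater's
- bar_slim: slim side bar (steel top, black sides) in the heater's well, fixed, 120 (along heater x) x 30 x 38 mm, its top 83 mm above the table. Origin: centre of its underside, 65 mm to the left or right of the block's middle (varies). The gap between it and the block is 15 mm wide, enough for the spacer
- bar_fat: fat side bar (steel top, black sides), fixed, 120 x 50 x 38 mm, on the other side of the block. The gap between it and the block is only 5 mm: the spacer does not fit
- gap_left (a point): fixed mark on the heater at (20, +42.5, 83) mm: the middle of the mouth of the wide gap (15 mm wide, 38 mm deep, at the height of the bar tops) if the slim bar is on the heater's left (+y)
- gap_right (a point): the same on the heater's right, at (20, -42.5, 83) mm: the middle of the mouth of the wide gap if the slim bar is on the right (-y)
- spacer: orange plastic spacer, 90 g, upright plate 9 mm thick (its y): blade 80 mm long (its x), 45 mm high (lowest 6 mm only 6 mm thick), with a grip tab 34 mm long, 30 mm high, 9 mm thick on top; 75 mm high in all. Origin: centre of its underside. Starts upright in the stand's slot; alike either way round. Fully home in the gap its underside is on the well floor, 45 mm above the table
- spacer_grip (a point): middle of the spacer's grip tab, 60 mm above its underside; grip it from above across its y
- stand: grey stand, fixed to the table, 110 (x) x 50 (y) x 38 mm high, with a slot 11 mm wide (84 mm long along its x), slot floor 8 mm above the table, in which the spacer stands. Origin: centre of its underside
- tube_rack: bystander: aluminium rack of amber vials with black caps, 160 x 60 x 100 mm, standing loose on the table; leave alone. Origin: centre of its underside
- reagent: bystander: amber bottle, 64 mm in diameter, 120 mm high, loose; leave alone. Origin: centre of its underside
- beaker: bystander: glass beaker, 70 mm in diameter, 85 mm high, loose; leave alone. Origin: centre of its underside

How it is judged:
By the outcome, as a careful person would: the job done as asked, in the order asked, and still so for the second after the job is handed in, while the arm keeps its last pose, push and grip.
It also fails if it takes over 67 s, if anything falls off the work surface, if the arm or the gripper's body presses on something with over 40 N, if the wrist force passes 120 N, or if a joint passes its speed limit or range.

## Robot

A 6-joint arm with a two-finger parallel gripper is mounted at the origin on the work surface. World frame = base frame: x ahead of the robot, y to its left, z up, the work surface at z = 0. Lengths are in m, angles in degrees, forces in N, time in s.
With the tool pointing down it reaches from about 0.3 to 0.875 m from the base axis. Payload 4.2 kg.
Tool frame: the origin (TCP) lies at the very end of the fingers, on their centre line; the grasp point (between the pads) lies 19 mm behind it; z points along the fingers, y is the line along which they close (so a half turn about z gives the same grasp; the last joint's range is limited). The gripper opens to 85 mm and grips with 20 to 120 N. Pads are 22 mm wide; open, the fingers measure 114 mm over their backs; the gripper's body (76 mm by 85 mm) begins 54 mm behind the grasp point. The pads swing forward as they close: fully open they stand 13 mm farther back than shut.
Start: joints at [70.703, 18.312, 89.639, -0, 72.044, -1.146], TCP at [0.179, 0.546, 0.195] pointing down, gripper open.
Joint ranges: [-177.97, 177.97], [-48.28, 115.42], [12.27, 149.76], [-77.06, 257.06], [2.81, 150.46], [-146.56, 146.56]. Speed limits (degrees/s): [147.25, 147.25, 180, 180, 180, 180].

## Interface

Orientations are given as a 3x3 rotation matrix whose columns are the frame's x, y, z axes.
In Python, from rig import sense, read_camera, get_calibration, sign_off, recognise gives the robot as it stands.
- The arm moves only by the tool apply_moves, never from a script. Its argument "deltas" is a list of rows, each a list of 3 entries, a list of its own where there are three numbers: the gripper's target within -1 to 1 (fully open at 1, half-way at 0, shut at -1), then the shift along the tool's x, y, z in mm, then the turn, a rotation vector about the tool's x, y, z in degrees. In form: [[fingers, [tx, ty, tz], [ax, ay, az]], ...]. A call has 1 to 10 rows; each row shifts and turns the commanded pose from where the row before left it, along the tool's axes as they then stand; what a row does not reach is not made up. A row lasts 1/12 s, in which the tool goes at most 41.7 mm and 7.16 degrees, less where a joint would pass 70% of its speed; a pose out of reach is approached as far as the arm can. A call with a gripper value outside its range is refused whole. The fingers move at their own pace and stop on an object; "force" is the grip in N (left out, the last holds). Time passes only in rows, so rows that do not move let the fingers close. It gives the time, the measured TCP pose, the force, the opening and the grip force at its end, in the units of the state.
- sense(): the state, without advancing time (a new reading comes with each control period).
- read_camera(name): name is "scene" or "side" or "wrist"; returns the picture (400x640x3 uint8, red, green, blue); there is no depth.
- get_calibration(name): a dict with "camera_matrix" (3x3 intrinsics, pixels), "D" ([k1, k2, p1, p2, k3] as OpenCV has them; the pictures are not rectified), "position" and "orientation" of the camera in the world. Camera axes: x right, y up, looking along -z (the intrinsics and any distortion apply to the point x, -y, -z); pixel columns grow to the right and rows downward; lengths in m; the calibration is good to about 2 mm. A picture is of the moment at which its call begins: read the wrist's pose just before it. get_calibration takes no time and is no camera call; for the wrist camera it gives the pose at the moment of the call.
- sign_off(): hands the job in; it is judged then, once.
Trained networks look in the newest picture that a camera, given by its name, has taken for a name from the list of things; names that differ only in an ending like _2 or _b are one class to them, and where a whole thing is asked for, a point or a joint stands for the part that bears it (a point fixed in the world has none). Each returns a list of dicts, best first, with "p" (0 to 1); they miss things now and then, are a little off and sometimes report something else, mostly with a low value. They report only what shows in the picture. A call takes as long as a camera call.
- recognise(camera, query): "at" ([column, row] in pixels, amid what is visible of it).
The state is a dict: "t": time; "joint_positions": joint angles; "joint_vel": joint speeds; "joint_efforts": joint torques, N m; "tool_pos": TCP position; "tcp_rot": TCP orientation; "contact_force": force on the tool from outside, world axes, zero at the start; "wrist_torque": the same for the moment, N m; "finger_gap": opening from 0.0 (shut) to 1.0 (fully open); "gripper_force": force on a finger pad.
Only numpy, scipy, OpenCV 4.12 (cv2) and the standard library are available. Lean on these libraries where they do the work, as an engineer would, in place of code of your own. Each camera call takes 0.05 s, during which the arm holds its last target. There are 200 camera calls.

## Working session

There is one attempt and no reset: what is moved stays moved. The work goes in short steps, Python scripts to look and compute and a tool call to move; the robot and the scene stay as the last step left them, time stands still between calls to the robot, and variables do not carry over. Pictures are saved under pics/ and viewed, at most 10 in all, crops included, and the job is handed in when it is done.

Besides the shell and the picture viewer there is one more tool, called after "Emit:" as a command line: name --argument value ..., lists and objects as JSON in quotes. apply_moves: Moves the arm, as the interface text tells. Its arguments: {"type":"object","properties":{"deltas":{"type":"array","items":{"type":"array"}},"force":{"type":"number"}},"required":["deltas"]}

```bash
mkdir -p pics
cat > h.py <<'E'
import numpy as np, cv2, json
from rig import sense, read_camera, get_calibration, recognise, sign_off
def ray(cal,px):
    K=np.array(cal["camera_matrix"]);D=np.array(cal["D"])
    u=cv2.undistortPoints(np.array([[px]],float),K,D)[0,0]
    d=np.array(cal["orientation"])@np.array([u[0],-u[1],-1.0])
    return np.array(cal["position"]),d/np.linalg.norm(d)
def onz(cal,px,z):
    p,d=ray(cal,px); return p+d*(z-p[2])/d[2]
def proj(cal,P):
    R=np.array(cal["orientation"]);q=(np.atleast_2d(P)-np.array(cal["position"]))@R
    q=q*[1,-1,-1]
    return cv2.projectPoints(q.reshape(-1,1,3),np.zeros(3),np.zeros(3),np.array(cal["camera_matrix"]),np.array(cal["D"]))[0].reshape(-1,2)
E
cat > a.py <<'E'
from h import *
Z=dict(key_blue_top=.085,key_orange_top=.085,key_green_top=.085,block_top=.091,bar_slim=.083,bar_fat=.083,spacer_grip=.068,spacer=.06,stand=.02,tube_rack=.05,reagent=.06,beaker=.04)
for c in ("scene","side"):
    im=read_camera(c);cv2.imwrite(f"pics/{c}0.png",im[:,:,::-1]);cal=get_calibration(c)
    print(c,np.round(cal["position"],3))
    for n,z in Z.items():
        r=recognise(c,n)[:2]
        print(n,[(np.round(k["at"]).tolist(),round(k["p"],2),np.round(onz(cal,k["at"],z),3)[:2].tolist()) for k in r])
s=sense();print(s["t"],s["tool_pos"],np.round(s["tcp_rot"],3).tolist(),s["contact_force"])
E
python3 a.py
```

```text
scene [ 1.091 -0.509  1.14 ]
key_blue_top [([317.0, 176.0], 0.41, [0.528, 0.068])]
key_orange_top [([299.0, 182.0], 0.62, [0.508, 0.02])]
key_green_top [([273.0, 193.0], 0.6, [0.487, -0.049]), ([298.0, 183.0], 0.6, [0.509, 0.016])]
block_top [([310.0, 212.0], 0.78, [0.597, -0.024])]
bar_slim [([288.0, 222.0], 0.62, [0.578, -0.081])]
bar_fat [([334.0, 204.0], 0.69, [0.619, 0.036])]
spacer_grip []
spacer [([199.0, 273.0], 0.49, [0.523, -0.315])]
stand [([208.0, 281.0], 0.96, [0.535, -0.307])]
tube_rack [([375.0, 145.0], 0.86, [0.546, 0.282]), ([297.0, 182.0], 0.56, [0.485, 0.037])]
reagent [([270.0, 305.0], 0.6, [0.698, -0.25]), ([198.0, 272.0], 0.5, [0.519, -0.317])]
beaker [([404.0, 180.0], 0.63, [0.677, 0.251])]
side [0.318 0.705 0.85 ]
key_blue_top [([331.0, 226.0], 0.46, [0.53, 0.055])]
key_orange_top []
key_green_top []
block_top [([316.0, 197.0], 0.68, [0.594, -0.017])]
bar_slim [([331.0, 185.0], 0.87, [0.576, -0.08]), ([315.0, 196.0], 0.27, [0.6, -0.027])]
bar_fat [([298.0, 214.0], 0.78, [0.617, 0.044])]
spacer_grip [([374.0, 145.0], 0.82, [0.519, -0.3])]
spacer [([377.0, 148.0], 0.73, [0.508, -0.299]), ([378.0, 160.0], 0.54, [0.492, -0.249])]
stand [([375.0, 156.0], 0.75, [0.515, -0.312])]
tube_rack [([292.0, 312.0], 0.68, [0.537, 0.278]), ([345.0, 210.0], 0.63, [0.522, -0.038])]
reagent [([314.0, 146.0], 0.94, [0.685, -0.247]), ([317.0, 199.0], 0.22, [0.599, -0.04])]
beaker [([240.0, 277.0], 0.72, [0.684, 0.231])]
1.3 [0.17914371 0.5463959  0.19463276] [[-0.95, 0.311, 0.0], [0.311, 0.95, 0.0], [-0.0, 0.0, -1.0]] [ 0.18942944 -0.15489461  0.63326525]
```

```bash
python3 -c "
import cv2
a=cv2.imread('pics/scene0.png')[130:330,160:430];b=cv2.imread('pics/side0.png')[120:330,220:420]
cv2.imwrite('pics/v1.png',cv2.resize(a,None,fx=2.9,fy=2.9,interpolation=2));cv2.imwrite('pics/v2.png',cv2.resize(b,None,fx=2.8,fy=2.8,interpolation=2))"
```

```text
(no output)
```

View pics/v1.png

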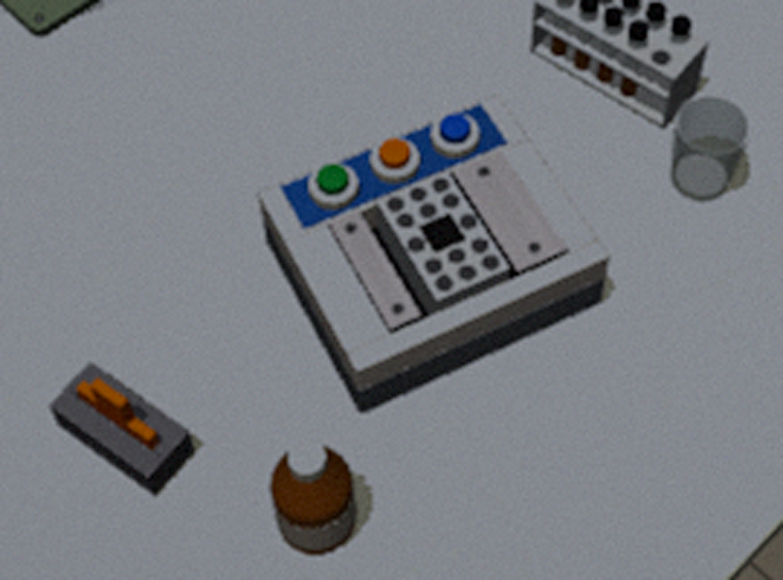

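View pics/v2.png

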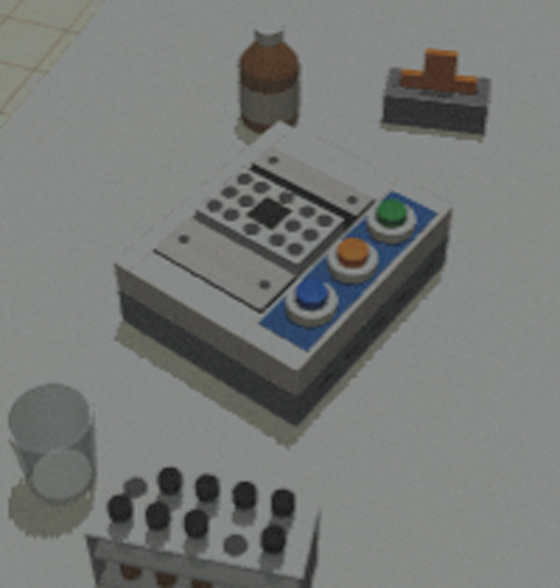

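The slim bar is on the heater's right, so the wide gap is the dark slot nearer the bottle and stand (around scene pixel 298,218). The spacer stands upright in the stand at scene (200,273). Next I fit the heater pose from colour centroids.

```bash
cat >> h.py <<'E'
from scipy.optimize import least_squares
HUE=dict(key_blue_top=(105,128),key_orange_top=(5,22),key_green_top=(45,85))
def blob(im,hue,near,r,smin=120,vmin=60):
    hsv=cv2.cvtColor(np.ascontiguousarray(im),cv2.COLOR_RGB2HSV)
    m=((hsv[...,0]>=hue[0])&(hsv[...,0]<=hue[1])&(hsv[...,1]>=smin)&(hsv[...,2]>=vmin))
    yy,xx=np.mgrid[:im.shape[0],:im.shape[1]]
    m&=(xx-near[0])**2+(yy-near[1])**2<r*r
    n,l,st,ce=cv2.connectedComponentsWithStats(m.astype(np.uint8))
    i=1+np.argmax(st[1:,4]); return ce[i],st[i,4]
HP=dict(key_blue_top=(-.07,.06),key_orange_top=(-.07,0),key_green_top=(-.07,-.06))
def tf(p,h):
    c,s=np.cos(p[2]),np.sin(p[2]);h=np.asarray(h,float)
    return np.array([p[0]+c*h[0]-s*h[1],p[1]+s*h[0]+c*h[1],h[2]])
E
cat > b.py <<'E'
from h import *
near=dict(scene=dict(key_blue_top=(317,174),key_orange_top=(296,183),key_green_top=(275,192)),side=dict(key_blue_top=(331,225),key_orange_top=(346,210),key_green_top=(360,196)))
pad=dict(scene=(312,211),side=(316,196))
obs=[]
for c in near:
    im=cv2.imread(f"pics/{c}0.png")[:,:,::-1];cal=get_calibration(c)
    for n,q in near[c].items():
        ce,a=blob(im,HUE[n],q,9, 150 if 'blue' in n else 110, 40); print(c,n,np.round(ce,1),a, )
        obs.append((cal,HP[n],ce))
    g=cv2.cvtColor(np.ascontiguousarray(im),cv2.COLOR_RGB2GRAY)
    w=7;x,y=pad[c];sub=g[y-w:y+w+1,x-w:x+w+1].astype(float)
    m=(sub<45).astype(np.uint8);nn,l,st,ce=cv2.connectedComponentsWithStats(m,connectivity=4);i=1+np.argmax(st[1:,4])
    ce=ce[i]+[x-w,y-w];print("pad",ce,st[i,4]);obs.append((cal,None,ce))
def f(p): return np.concatenate([proj(cal,tf(p,(*h,p[3]) if h else (.02,0,.091)))[0]-ce for cal,h,ce in obs])
r=least_squares(f,[.58,-.02,-.33,.085],loss="soft_l1")
print(r.x,np.degrees(r.x[2]),np.round(f(r.x).reshape(-1,2),1).tolist())
for n,h in dict(block=(.02,0,.091),gap=(.02,-.0425,.083),kb=(-.07,.06,r.x[3]),ko=(-.07,0,r.x[3]),kg=(-.07,-.06,r.x[3])).items(): print(n,np.round(tf(r.x,h),4))
# spacer tab top (orange) in both
for c,q in dict(scene=(200,272),side=(377,147)).items():
    im=cv2.imread(f"pics/{c}0.png")[:,:,::-1];print(c,blob(im,(3,22),q,26,130,40))
E
python3 b.py
```

```text
scene key_blue_top [317.5 173.1] 91
scene key_orange_top [295.6 182.4] 82
scene key_green_top [274. 191.] 76
pad [312.04672897 209.86915888] 107
side key_blue_top [330.8 223.3] 70
side key_orange_top [345.5 209.6] 86
side key_green_top [359.4 194.7] 63
pad [315.63235294 195.52941176] 68
[ 0.57747621 -0.01374911 -0.2977878   0.10100302] -17.06198409361155 [[-1.3, 0.2], [-0.3, -0.5], [-0.2, -0.3], [-0.4, 0.5], [-0.5, 0.6], [-0.4, -0.6], [-0.4, 0.4], [-0.4, 0.6]]
block [ 0.5966 -0.0196  0.091 ]
gap [ 0.5841 -0.0602  0.083 ]
kb [0.5282 0.0641 0.101 ]
ko [0.5106 0.0068 0.101 ]
kg [ 0.493  -0.0506  0.101 ]
scene (array([199.60323887, 270.84615385]), np.int32(247))
side (array([384.4516129 , 148.38709677]), np.int32(31))
```

```bash
cat >> h.py <<'E'
def go(target,yaw=None):
    s=sense();R=np.array(s["tcp_rot"]);d=np.array(target)-np.array(s["tool_pos"])
    y=np.degrees(np.arctan2(R[1,0],R[0,0]))
    print("t",round(s["t"],2),"pos",np.round(s["tool_pos"],4),"xaxis yaw",round(y,2),"F",np.round(s["contact_force"],1),"gap",round(s["finger_gap"],3))
    dt=R.T@d*1000
    # tool z down: +turn about tool z = -yaw
    print(" tool shift mm",np.round(dt,1),"len",round(float(np.linalg.norm(dt)),1), "turn z" if yaw is not None else "", None if yaw is None else round(-((yaw-y+180)%360-180),2))
E
python3 -c "
from h import *
go((.51,.03,.24),180-17.06)"
```

```text
t 1.3 pos [0.1791 0.5464 0.1946] xaxis yaw 161.85 F [ 0.2 -0.2  0.6] gap 0.998
 tool shift mm [-475.3 -387.6  -45.4] len 615.0 turn z -1.09
```

Emit:
apply_moves --deltas '[[1, [-20, -16, -5], [0, 0, 0]], [1, [-31, -25, -5], [0, 0, 0]], [1, [-31, -25, -5], [0, 0, 0]], [1, [-31, -25, -5], [0, 0, 0]], [1, [-31, -25, -5], [0, 0, 0]], [1, [-31, -25, -5], [0, 0, 0]], [1, [-31, -25, -5], [0, 0, 0]], [1, [-31, -25, -5], [0, 0, 0]], [1, [-31, -25, -5], [0, 0, 0]], [1, [-31, -25, 0], [0, 0, 0]]]' --force 40

```text
t: 2.13
tool_pos: [0.3894, 0.2228, 0.2409]
tcp_rot: [[-0.95, 0.311, 0.003], [0.311, 0.95, 0.001], [-0.002, 0.002, -1.0]]
contact_force: [0.8, 0.9, 0.1]
finger_gap: 1.0
gripper_force: 0.0
```

Emit:
apply_moves --deltas '[[1, [-31, -25, 0], [0, 0, 0]], [1, [-31, -25, 0], [0, 0, 0]], [1, [-31, -25, 0], [0, 0, 0]], [1, [-31, -25, 0], [0, 0, 0]], [1, [-31, -25, 0], [0, 0, 0]], [-1, [-15, -15, 0], [0, 0, 0]], [-1, [-7, -7, 0], [0, 0, -1]], [-1, [0, 0, 0], [0, 0, 0]], [-1, [0, 0, 0], [0, 0, 0]]]'

```text
t: 2.88
tool_pos: [0.5104, 0.0293, 0.2394]
tcp_rot: [[-0.955, 0.296, -0.001], [0.296, 0.955, 0.001], [0.001, 0.0, -1.0]]
contact_force: [0.5, 0.9, 0.6]
finger_gap: 0.455
gripper_force: 0.0
```

```bash
python3 -c "
from h import *
go((.51,.03,.24),180-17.06)
im=read_camera('wrist');cv2.imwrite('pics/w1.png',im[:,:,::-1])
cal=get_calibration('wrist');print(cal['position'],cal['orientation'],cal['camera_matrix'])
print(proj(cal,[(.528,.064,.1),(.5106,.0068,.1),(.493,-.0506,.1),(.5966,-.0196,.091),(.5841,-.0602,.083),(.52,-.31,.06)]))
"
```

```text
t 2.88 pos [0.5104 0.0293 0.2394] xaxis yaw 162.75 F [0.5 0.9 0.6] gap 0.455
 tool shift mm [ 0.6  0.6 -0.6] len 1.0 turn z -0.19
[0.42947707 0.05477349 0.4190104 ] [[ 2.94919813e-01 -9.03478215e-01 -3.11045688e-01]
 [ 9.55522004e-01  2.78834261e-01  9.60684927e-02]
 [-6.55958033e-05 -3.25543501e-01  9.45527062e-01]] [[329.07963263   0.         316.04386436]
 [  0.         329.07963263 203.34328143]
 [  0.           0.           1.        ]]
[[353.67801852 186.05130005]
 [294.30669881 186.28408829]
 [234.66957479 186.38101094]
 [296.64991874 261.23965063]
 [259.92270177 257.83479201]
 [ 51.51752692 258.10420432]]
```

View pics/w1.png

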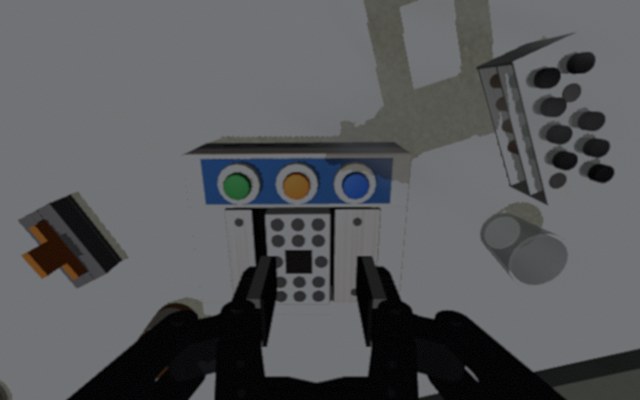

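The wrist picture shows the keys at green (237,184), orange (296,185) and blue (356,184), the pad at (299,261), and the wide gap on the left near column 260. The stand is at (70,240), rotated. I'll refit with all three views.

```bash
cat > c.py <<'E'
exec(open('b.py').read().split("def f(p)")[0])
def addwrist(im,cal,padq):
    guess=[.5775,-.0137,-.2978]
    for n,h in HP.items():
        q=proj(cal,tf(guess,(*h,.1)))[0]+[2,-1]
        ce,a=blob(im,HUE[n],q,15 ,150 if 'blue' in n else 110,40);
        hsv=None; print(n,np.round(ce,1),a); obs.append((cal,h,ce))
    g=cv2.cvtColor(np.ascontiguousarray(im),cv2.COLOR_RGB2GRAY);x,y=padq
    sub=g[y-15:y+16,x-15:x+16];nn,l,st,ce=cv2.connectedComponentsWithStats((sub<40).astype(np.uint8));i=l[15,15];ce=ce[i]+[x-15,y-15];print("pad",ce,st[i]);obs.append((cal,None,ce))
im=cv2.imread("pics/w1.png")[:,:,::-1];cal=get_calibration('wrist');addwrist(im,cal,(299,261))
def f(p): return np.concatenate([proj(cal,tf(p,(*h,p[3]) if h else (.02,0,.091)))[0]-ce for cal,h,ce in obs])
def fw(p): return f(p)[16:]
def fs(p): return f(p)/np.r_[np.full(16,1.),np.full(len(f(p))-16,1.)]
r=least_squares(fs,[.58,-.02,-.33,.1],loss="soft_l1");print("all",np.round(r.x,4),np.degrees(r.x[2]),np.round(f(r.x).reshape(-1,2),1).tolist())
rw=least_squares(lambda p:fw([*p,r.x[3]]),[.58,-.02,-.33]);print("wrist",np.round(rw.x,4),np.degrees(rw.x[2]),np.round(rw.fun.reshape(-1,2),1).tolist())
for n,h in dict(block=(.02,0,.091),gap=(.02,-.0425,.083),kb=(-.07,.06,.1),ko=(-.07,0,.1),kg=(-.07,-.06,.1)).items(): print(n,np.round(tf(r.x,h),4),np.round(tf([*rw.x],h),4))
p=tf(r.x,(-.07,.06,.12)); go(p,180+np.degrees(r.x[2]))
E
python3 c.py
```

```text
scene key_blue_top [317.5 173.1] 91
scene key_orange_top [295.6 182.4] 82
scene key_green_top [274. 191.] 76
pad [312.04672897 209.86915888] 107
side key_blue_top [330.8 223.3] 70
side key_orange_top [345.5 209.6] 86
side key_green_top [359.4 194.7] 63
pad [315.63235294 195.52941176] 68
key_blue_top [355.1 185.1] 502
key_orange_top [296.  185.5] 536
key_green_top [236.4 186.2] 499
pad [298.26765799 261.38847584] [  2   5  25  22 538]
all [ 0.5774 -0.0121 -0.2932  0.1002] -16.797030283642506 [[-1.1, -0.0], [0.0, -0.6], [0.3, -0.3], [0.1, 0.0], [-0.5, 1.4], [-0.5, 0.1], [-0.6, 0.9], [-0.6, 1.1], [0.0, 0.3], [-0.5, 0.3], [-0.5, -0.1], [-0.2, -0.6]]
wrist [ 0.5775 -0.0118 -0.2919] -16.724367012138035 [[0.3, 0.2], [-0.2, 0.3], [-0.2, -0.0], [0.2, -0.6]]
block [ 0.5966 -0.0179  0.091 ] [ 0.5967 -0.0175  0.091 ]
gap [ 0.5843 -0.0586  0.083 ] [ 0.5844 -0.0582  0.083 ]
kb [0.5278 0.0656 0.1   ] [0.5278 0.0658 0.1   ]
ko [0.5104 0.0081 0.1   ] [0.5105 0.0084 0.1   ]
kg [ 0.4931 -0.0493  0.1   ] [ 0.4932 -0.0491  0.1   ]
t 2.93 pos [0.5102 0.0299 0.2395] xaxis yaw 162.82 F [-0.   0.3  0.2] gap 0.358
 tool shift mm [ -6.3  39.2 119.5] len 126.0 turn z -0.38
```

Emit:
apply_moves --deltas '[[-1, [-2, 13, 20], [0, 0, 0]], [-1, [-2, 13, 35], [0, 0, 0]], [-1, [-2, 13, 35], [0, 0, 0]], [-1, [0, 0, 25], [0, 0, 0]], [-1, [0, 0, 10], [0, 0, 0]], [-1, [0, 0, 0], [0, 0, 0]], [-1, [0, 0, 0], [0, 0, 0]], [-1, [0, 0, 0], [0, 0, 0]]]'

```text
t: 3.6
tool_pos: [0.5291, 0.0653, 0.1166]
tcp_rot: [[-0.956, 0.295, 0.004], [0.295, 0.956, 0.0], [-0.003, 0.002, -1.0]]
contact_force: [-0.2, 0.2, -0.1]
finger_gap: -0.001
gripper_force: 0.0
```

Emit:
apply_moves --deltas '[[-1, [0, 0, 4], [0, 0, 0]], [-1, [0, 0, 4], [0, 0, 0]], [-1, [0, 0, 3], [0, 0, 0]], [-1, [0, 0, 0], [0, 0, 0]]]'

```text
t: 3.93
tool_pos: [0.5274, 0.0647, 0.1033]
tcp_rot: [[-0.955, 0.295, -0.001], [0.295, 0.955, 0.0], [0.001, -0.0, -1.0]]
contact_force: [0.1, -1.1, -0.4]
finger_gap: -0.001
gripper_force: 0.0
```

Emit:
apply_moves --deltas '[[-1, [0, 0, 3], [0, 0, 0]], [-1, [0, 0, 2], [0, 0, 0]], [-1, [0, 0, 0], [0, 0, 0]]]'

```text
t: 4.18
tool_pos: [0.5275, 0.0649, 0.0981]
tcp_rot: [[-0.956, 0.295, -0.001], [0.295, 0.956, -0.0], [0.001, -0.0, -1.0]]
contact_force: [-0.6, 0.7, 0.4]
finger_gap: 0.001
gripper_force: 0.0
```

Emit:
apply_moves --deltas '[[-1, [0, 0, 2], [0, 0, 0]], [-1, [0, 0, 0], [0, 0, 0]], [-1, [0, 0, 0], [0, 0, 0]]]'

```text
t: 4.43
tool_pos: [0.5278, 0.0649, 0.0965]
tcp_rot: [[-0.956, 0.295, -0.0], [0.295, 0.956, 0.0], [0.0, 0.0, -1.0]]
contact_force: [-0.1, 0.3, 0.4]
finger_gap: -0.002
gripper_force: 0.0
```

Emit:
apply_moves --deltas '[[-1, [0, 0, 2], [0, 0, 0]], [-1, [0, 0, 0], [0, 0, 0]], [-1, [0, 0, 0], [0, 0, 0]]]'

```text
t: 4.68
tool_pos: [0.5277, 0.0649, 0.0945]
tcp_rot: [[-0.956, 0.295, -0.0], [0.295, 0.956, 0.0], [0.0, -0.0, -1.0]]
contact_force: [-0.2, -0.4, -0.0]
finger_gap: 0.003
gripper_force: 0.0
```

Emit:
apply_moves --deltas '[[-1, [0, 0, 2], [0, 0, 0]], [-1, [0, 0, 0], [0, 0, 0]], [-1, [0, 0, 0], [0, 0, 0]]]'

```text
t: 4.93
tool_pos: [0.5277, 0.0649, 0.0925]
tcp_rot: [[-0.956, 0.295, -0.0], [0.295, 0.956, 0.0], [0.0, -0.0, -1.0]]
contact_force: [-0.6, 0.2, 0.0]
finger_gap: -0.001
gripper_force: 0.0
```

Emit:
apply_moves --deltas '[[-1, [0, 0, 2], [0, 0, 0]], [-1, [0, 0, 0], [0, 0, 0]], [-1, [0, 0, 0], [0, 0, 0]]]'

```text
t: 5.18
tool_pos: [0.5277, 0.0649, 0.0905]
tcp_rot: [[-0.956, 0.295, -0.0], [0.295, 0.956, 0.0], [0.0, -0.0, -1.0]]
contact_force: [0.3, 0.1, 0.3]
finger_gap: -0.003
gripper_force: 0.0
```

Emit:
apply_moves --deltas '[[-1, [0, 0, 2], [0, 0, 0]], [-1, [0, 0, 0], [0, 0, 0]], [-1, [0, 0, 0], [0, 0, 0]]]'

```text
t: 5.43
tool_pos: [0.5277, 0.0649, 0.0885]
tcp_rot: [[-0.956, 0.295, -0.0], [0.295, 0.956, 0.0], [0.0, -0.0, -1.0]]
contact_force: [-0.1, 0.1, -0.2]
finger_gap: 0.001
gripper_force: 0.0
```

```bash
python3 -c "
from h import *
o=[]
for c,(x,y) in dict(scene=(317,174),side=(331,224)).items():
    im=read_camera(c); o.append(cv2.resize(im[y-45:y+45,x-55:x+55,::-1],None,fx=3.6,fy=3.6,interpolation=2))
cv2.imwrite('pics/k1.png',np.hstack(o))
s=sense();print(s['tool_pos'],s['contact_force'])
"
```

```text
[0.52781536 0.06491954 0.08861206] [-0.216191   -0.5839616  -0.03411867]
```

View pics/k1.png

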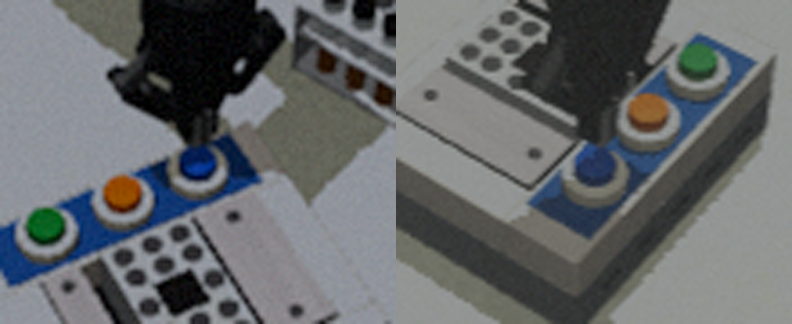

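The fingertip is above the blue key and displaced away from both cameras (scene ~(319,168), side ~(330,219)), so it seems still to be above the key. I'll triangulate to check.

```bash
python3 -c "
from h import *
cs=[get_calibration('scene'),get_calibration('side')]
def tri(a,b):
    r=least_squares(lambda P:np.r_[proj(cs[0],P)[0]-a,proj(cs[1],P)[0]-b],[.53,.06,.09]);return np.round(r.x,4),np.round(r.fun,1)
print('tcp proj',[proj(c,sense()['tool_pos'])[0] for c in cs])
print('tip',tri((318.9,168.4),(329.9,219.3)))
print('blue',tri((317.5,173.1),(330.8,223.3)),'orange',tri((295.6,182.4),(345.5,209.6)),'green',tri((274,191),(359.4,194.7)))
print('pad',tri((312.05,209.9),(315.6,195.5)))
"
```

```text
tcp proj [array([316.27770402, 175.98422146]), array([330.24061522, 227.80549753])]
tip (array([0.5299, 0.0686, 0.1201]), array([-0.9, -0.3, -0.8,  0.2]))
blue (array([0.5288, 0.0649, 0.103 ]), array([-0.9, -0.3, -0.8,  0.2])) orange (array([0.5103, 0.007 , 0.099 ]), array([-0.3, -0.1, -0.3,  0.1])) green (array([ 0.4931, -0.0512,  0.1012]), array([-0.3, -0.1, -0.3,  0.1]))
pad (array([ 0.5966, -0.0194,  0.0931]), array([-0.4, -0.1, -0.4,  0.1]))
```

Emit:
apply_moves --deltas '[[-1, [0, 0, 2], [0, 0, 0]], [-1, [0, 0, 0], [0, 0, 0]], [-1, [0, 0, 2], [0, 0, 0]], [-1, [0, 0, 0], [0, 0, 0]]]'

```text
t: 5.87
tool_pos: [0.5275, 0.0649, 0.0842]
tcp_rot: [[-0.956, 0.295, -0.001], [0.295, 0.956, 0.0], [0.001, -0.0, -1.0]]
contact_force: [-0.7, 0.4, 0.0]
finger_gap: 0.002
gripper_force: 0.0
```

```bash
python3 -c "
from h import *
o=[]
for c,(x,y) in dict(scene=(317,168),side=(331,218)).items():
    im=read_camera(c); o.append(cv2.resize(cv2.convertScaleAbs(np.ascontiguousarray(im[y-25:y+25,x-25:x+25,::-1]),alpha=2),None,fx=8,fy=8,interpolation=2))
cv2.imwrite('pics/k2.png',np.hstack(o))
s=sense();print(s['tool_pos'],s['contact_force'],s['finger_gap'])
im=read_camera('wrist');cv2.imwrite('pics/w2.png',im[:,:,::-1])
"
```

```text
[0.5277393  0.06492669 0.08449915] [-0.43352864  0.58363331 -0.54616583] -0.0031847159882656562
```

View pics/k2.png

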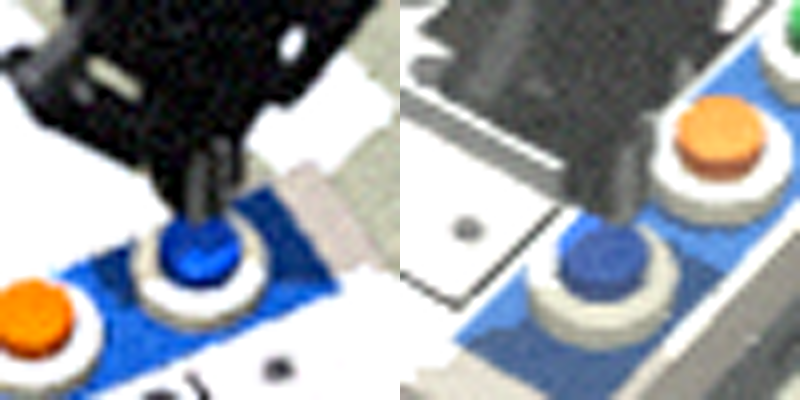

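The tip now sits at scene (317,170), side (332,221), about 10 mm above the blue key. The real finger end seems to be behind the reported TCP, so I'll keep probing down with a force watch.

Emit:
apply_moves --deltas '[[-1, [0, 0, 2], [0, 0, 0]], [-1, [0, 0, 2], [0, 0, 0]], [-1, [0, 0, 0], [0, 0, 0]]]'

```text
t: 6.27
tool_pos: [0.5275, 0.0649, 0.0801]
tcp_rot: [[-0.956, 0.295, -0.001], [0.295, 0.956, 0.0], [0.001, -0.0, -1.0]]
contact_force: [-0.7, 0.3, 0.6]
finger_gap: -0.001
gripper_force: 0.0
```

Emit:
apply_moves --deltas '[[-1, [0, 0, 2], [0, 0, 0]], [-1, [0, 0, 0], [0, 0, 0]], [-1, [0, 0, 0], [0, 0, 0]]]'

```text
t: 6.52
tool_pos: [0.5277, 0.0649, 0.0785]
tcp_rot: [[-0.956, 0.295, -0.0], [0.295, 0.956, 0.0], [0.0, -0.0, -1.0]]
contact_force: [0.2, 0.1, -1.5]
finger_gap: 0.001
gripper_force: 0.0
```

Emit:
apply_moves --deltas '[[-1, [0, 0, 2], [0, 0, 0]], [-1, [0, 0, 0], [0, 0, 0]], [-1, [0, 0, 0], [0, 0, 0]]]'

```text
t: 6.77
tool_pos: [0.5277, 0.0649, 0.0765]
tcp_rot: [[-0.956, 0.295, -0.0], [0.295, 0.956, 0.0], [0.0, 0.0, -1.0]]
contact_force: [0.4, 0.3, 0.1]
finger_gap: -0.002
gripper_force: 0.0
```

Emit:
apply_moves --deltas '[[-1, [0, 0, 2], [0, 0, 0]], [-1, [0, 0, 0], [0, 0, 0]], [-1, [0, 0, 0], [0, 0, 0]]]'

```text
t: 7.02
tool_pos: [0.5277, 0.0649, 0.0745]
tcp_rot: [[-0.956, 0.295, -0.0], [0.295, 0.956, 0.0], [0.0, -0.0, -1.0]]
contact_force: [0.3, -0.2, 0.6]
finger_gap: 0.002
gripper_force: 0.0
```

Emit:
apply_moves --deltas '[[-1, [0, 0, 2], [0, 0, 0]], [-1, [0, 0, 0], [0, 0, 0]], [-1, [0, 0, 0], [0, 0, 0]]]'

```text
t: 7.27
tool_pos: [0.5277, 0.0649, 0.0725]
tcp_rot: [[-0.956, 0.295, -0.0], [0.295, 0.956, 0.0], [0.0, -0.0, -1.0]]
contact_force: [0.7, 0.5, 0.1]
finger_gap: -0.004
gripper_force: 0.0
```

```bash
python3 -c "
from h import *
o=[]
for c,(x,y) in dict(scene=(317,168),side=(331,218)).items():
    im=read_camera(c); o.append(cv2.resize(cv2.convertScaleAbs(np.ascontiguousarray(im[y-25:y+25,x-25:x+25,::-1]),alpha=2),None,fx=8,fy=8,interpolation=2))
cv2.imwrite('pics/k3.png',np.hstack(o))
s=sense();print(s['tool_pos'],s['contact_force'],s['finger_gap'])
"
```

```text
[0.52781837 0.06491341 0.07258687] [0.14898611 0.20242391 0.56419806] -0.0002695514962696397
```

View pics/k3.png

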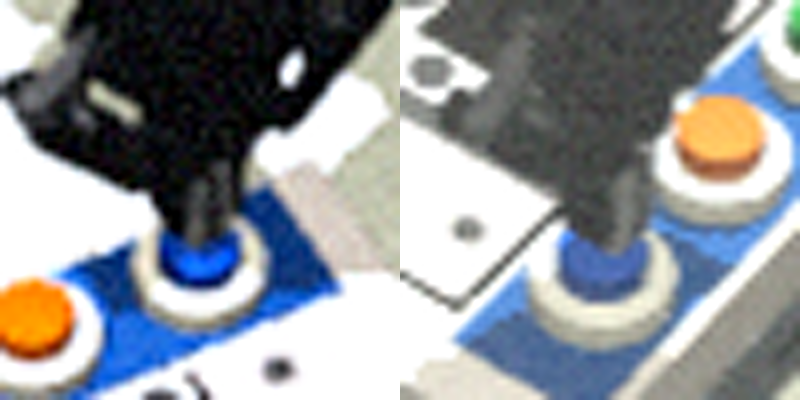

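The tip now overlaps the key top's centre in both views, so contact is imminent.

Emit:
apply_moves --deltas '[[-1, [0, 0, 2], [0, 0, 0]], [-1, [0, 0, 0], [0, 0, 0]], [-1, [0, 0, 0], [0, 0, 0]]]'

```text
t: 7.62
tool_pos: [0.5277, 0.0649, 0.0705]
tcp_rot: [[-0.956, 0.295, -0.0], [0.295, 0.956, 0.0], [0.0, -0.0, -1.0]]
contact_force: [0.2, 0.3, -0.1]
finger_gap: 0.002
gripper_force: 0.0
```

Emit:
apply_moves --deltas '[[-1, [0, 0, 2], [0, 0, 0]], [-1, [0, 0, 0], [0, 0, 0]], [-1, [0, 0, 0], [0, 0, 0]]]'

```text
t: 7.87
tool_pos: [0.5277, 0.0649, 0.0685]
tcp_rot: [[-0.956, 0.295, -0.0], [0.295, 0.956, 0.0], [0.0, -0.0, -1.0]]
contact_force: [0.5, 0.4, -1.0]
finger_gap: 0.004
gripper_force: 0.0
```

Emit:
apply_moves --deltas '[[-1, [0, 0, 2], [0, 0, 0]], [-1, [0, 0, 0], [0, 0, 0]], [-1, [0, 0, 0], [0, 0, 0]]]'

```text
t: 8.12
tool_pos: [0.5277, 0.0649, 0.0665]
tcp_rot: [[-0.956, 0.295, -0.0], [0.295, 0.956, 0.0], [0.0, 0.0, -1.0]]
contact_force: [-0.5, -0.5, 0.4]
finger_gap: -0.004
gripper_force: 0.0
```

Emit:
apply_moves --deltas '[[-1, [0, 0, 2], [0, 0, 0]], [-1, [0, 0, 0], [0, 0, 0]], [-1, [0, 0, 0], [0, 0, 0]]]'

```text
t: 8.37
tool_pos: [0.528, 0.0649, 0.0648]
tcp_rot: [[-0.956, 0.295, 0.001], [0.295, 0.956, 0.0], [-0.0, 0.0, -1.0]]
contact_force: [-0.5, -0.8, 2.4]
finger_gap: -0.004
gripper_force: 1.0
```

Emit:
apply_moves --deltas '[[-1, [0, 0, 2], [0, 0, 0]], [-1, [0, 0, 0], [0, 0, 0]], [-1, [0, 0, 0], [0, 0, 0]]]'

```text
t: 8.62
tool_pos: [0.5281, 0.065, 0.0628]
tcp_rot: [[-0.956, 0.295, 0.001], [0.295, 0.956, 0.0], [-0.001, 0.0, -1.0]]
contact_force: [-0.4, 0.3, 2.9]
finger_gap: 0.001
gripper_force: 1.5
```

```bash
python3 -c "
from h import *
s=sense();print(s['tool_pos'],s['contact_force'],s['wrist_torque'],s['joint_efforts'])
old=cv2.imread('pics/scene0.png')[:,:,::-1];im=read_camera('scene')
for a in (old,im):
    print(np.array(a[164:184,317]).tolist())
"
```

```text
[0.52807763 0.06495233 0.06279561] [-0.3540076   0.3285719   2.86589224] [0.00974776 0.04381481 0.02097079] [ 4.15913964e-03 -3.83171761e+01 -1.80340111e+01  1.54557601e-03
 -2.65015749e-02 -1.11716112e-03]
[[134, 137, 144], [132, 135, 145], [130, 134, 142], [134, 136, 140], [108, 114, 127], [56, 75, 130], [0, 47, 133], [5, 47, 133], [11, 52, 137], [4, 48, 133], [7, 50, 134], [0, 49, 136], [12, 53, 132], [7, 38, 96], [0, 16, 42], [79, 83, 94], [134, 141, 147], [133, 137, 140], [100, 105, 98], [62, 56, 49]]
[[0, 0, 5], [0, 3, 2], [7, 9, 10], [17, 22, 19], [36, 36, 34], [35, 40, 38], [35, 35, 34], [36, 32, 34], [35, 41, 37], [36, 31, 35], [33, 32, 28], [32, 35, 40], [22, 46, 113], [4, 53, 141], [4, 29, 88], [80, 86, 99], [142, 149, 157], [149, 148, 153], [111, 111, 107], [72, 69, 54]]
```

Emit:
apply_moves --deltas '[[-1, [0, 0, 2], [0, 0, 0]], [-1, [0, 0, 0], [0, 0, 0]], [-1, [0, 0, 0], [0, 0, 0]]]'

```text
t: 8.92
tool_pos: [0.528, 0.065, 0.0607]
tcp_rot: [[-0.956, 0.295, 0.001], [0.295, 0.956, 0.0], [-0.0, 0.0, -1.0]]
contact_force: [0.4, 0.1, 4.0]
finger_gap: 0.001
gripper_force: 2.1
```

Emit:
apply_moves --deltas '[[-1, [0, 0, 1], [0, 0, 0]], [-1, [0, 0, 0], [0, 0, 0]], [-1, [0, 0, 0], [0, 0, 0]]]'

```text
t: 9.17
tool_pos: [0.5281, 0.065, 0.0598]
tcp_rot: [[-0.956, 0.295, 0.001], [0.295, 0.956, 0.0], [-0.001, 0.0, -1.0]]
contact_force: [-0.2, 0.1, 5.0]
finger_gap: 0.001
gripper_force: 2.6
```

Emit:
apply_moves --deltas '[[-1, [0, 0, 1], [0, 0, 0]], [-1, [0, 0, 0], [0, 0, 0]]]'

```text
t: 9.33
tool_pos: [0.5281, 0.065, 0.0597]
tcp_rot: [[-0.956, 0.295, 0.001], [0.295, 0.956, 0.0], [-0.001, 0.0, -1.0]]
contact_force: [-0.7, 0.1, 10.4]
finger_gap: -0.001
gripper_force: 5.5
```

Emit:
apply_moves --deltas '[[-1, [0, 0, -10], [0, 0, 0]], [-1, [0, 0, -10], [0, 0, 0]], [-1, [0, -20, 0], [0, 0, 0]], [-1, [0, -25, 0], [0, 0, 0]], [-1, [0, -15, 0], [0, 0, 0]], [-1, [0, 0, 5], [0, 0, 0]], [-1, [0, 0, 7], [0, 0, 0]], [-1, [0, 0, 1], [0, 0, 0]], [-1, [0, 0, 0], [0, 0, 0]]]'

```text
t: 10.08
tool_pos: [0.5098, 0.0081, 0.065]
tcp_rot: [[-0.956, 0.294, -0.002], [0.294, 0.956, -0.0], [0.001, -0.001, -1.0]]
contact_force: [-1.0, -1.3, 2.4]
finger_gap: -0.004
gripper_force: 0.9
```

Emit:
apply_moves --deltas '[[-1, [0, 0, 3], [0, 0, 0]], [-1, [0, 0, 2], [0, 0, 0]], [-1, [0, 0, 1.5], [0, 0, 0]], [-1, [0, 0, 0], [0, 0, 0]], [-1, [0, 0, 0], [0, 0, 0]]]'

```text
t: 10.5
tool_pos: [0.5103, 0.0082, 0.0598]
tcp_rot: [[-0.956, 0.295, 0.0], [0.295, 0.956, 0.001], [-0.0, 0.001, -1.0]]
contact_force: [-2.4, 0.1, 8.2]
finger_gap: 0.002
gripper_force: 3.7
```

Emit:
apply_moves --deltas '[[-1, [0, 0, -10], [0, 0, 0]], [-1, [0, 0, -10], [0, 0, 0]], [-1, [0, -20, 0], [0, 0, 0]], [-1, [0, -25, 0], [0, 0, 0]], [-1, [0, -15, 0], [0, 0, 0]], [-1, [0, 0, 5], [0, 0, 0]], [-1, [0, 0, 8], [0, 0, 0]], [-1, [0, 0, 3], [0, 0, 0]], [-1, [0, 0, 3], [0, 0, 0]], [-1, [0, 0, 1], [0, 0, 0]]]'

```text
t: 11.33
tool_pos: [0.4927, -0.0495, 0.0597]
tcp_rot: [[-0.956, 0.293, -0.0], [0.293, 0.956, -0.001], [-0.0, -0.001, -1.0]]
contact_force: [-3.1, -2.2, 14.3]
finger_gap: -0.001
gripper_force: 7.2
```

Emit:
apply_moves --deltas '[[-1, [0, 0, 0], [0, 0, 0]], [-1, [0, 0, 0], [0, 0, 0]]]'

```text
t: 11.5
tool_pos: [0.4927, -0.0495, 0.0598]
tcp_rot: [[-0.956, 0.293, 0.0], [0.293, 0.956, -0.001], [-0.0, -0.001, -1.0]]
contact_force: [-2.5, -2.0, 8.0]
finger_gap: -0.001
gripper_force: 4.1
```

All three keys are pressed. Next I touch the fixed slim bar's top (known to be at 83 mm) to calibrate the true fingertip height.

Emit:
apply_moves --deltas '[[-1, [0, 0, -15], [0, 0, 0]], [-1, [0, 0, -15], [0, 0, 0]], [-1, [-25, -2, 0], [0, 0, 0]], [-1, [-30, -2, 0], [0, 0, 0]], [-1, [-30, -2, 0], [0, 0, 0]], [-1, [0, 0, 10], [0, 0, 0]], [-1, [0, 0, 10], [0, 0, 0]], [-1, [0, 0, 4], [0, 0, 0]], [-1, [0, 0, 0], [0, 0, 0]]]'

```text
t: 12.25
tool_pos: [0.5694, -0.0795, 0.063]
tcp_rot: [[-0.956, 0.294, -0.005], [0.294, 0.956, 0.001], [0.005, -0.0, -1.0]]
contact_force: [0.5, 0.2, -0.7]
finger_gap: 0.003
gripper_force: 0.0
```

Emit:
apply_moves --deltas '[[-1, [0, 0, 2], [0, 0, 0]], [-1, [0, 0, 2], [0, 0, 0]], [-1, [0, 0, 0], [0, 0, 0]]]'

```text
t: 12.5
tool_pos: [0.5714, -0.0803, 0.0611]
tcp_rot: [[-0.956, 0.295, -0.0], [0.295, 0.956, 0.0], [0.0, 0.0, -1.0]]
contact_force: [0.2, -0.3, -0.3]
finger_gap: 0.003
gripper_force: 0.0
```

Emit:
apply_moves --deltas '[[-1, [0, 0, 2], [0, 0, 0]], [-1, [0, 0, 0], [0, 0, 0]]]'

```text
t: 12.67
tool_pos: [0.5717, -0.0805, 0.0592]
tcp_rot: [[-0.956, 0.295, 0.0], [0.295, 0.956, 0.0], [-0.0, 0.0, -1.0]]
contact_force: [0.3, -0.5, 0.7]
finger_gap: -0.003
gripper_force: 0.0
```

Emit:
apply_moves --deltas '[[-1, [0, 0, 2], [0, 0, 0]], [-1, [0, 0, 0], [0, 0, 0]]]'

```text
t: 12.83
tool_pos: [0.5717, -0.0805, 0.0569]
tcp_rot: [[-0.956, 0.295, -0.0], [0.295, 0.956, 0.0], [0.0, 0.0, -1.0]]
contact_force: [-0.5, 0.0, -0.4]
finger_gap: 0.002
gripper_force: 0.0
```

Emit:
apply_moves --deltas '[[-1, [0, 0, 2], [0, 0, 0]], [-1, [0, 0, 0], [0, 0, 0]]]'

```text
t: 13.0
tool_pos: [0.5717, -0.0805, 0.0548]
tcp_rot: [[-0.956, 0.295, -0.0], [0.295, 0.956, 0.0], [0.0, 0.0, -1.0]]
contact_force: [0.9, -0.8, -0.5]
finger_gap: -0.001
gripper_force: 0.0
```

Emit:
apply_moves --deltas '[[-1, [0, 0, 2], [0, 0, 0]], [-1, [0, 0, 0], [0, 0, 0]]]'

```text
t: 13.17
tool_pos: [0.5716, -0.0805, 0.0527]
tcp_rot: [[-0.956, 0.295, -0.001], [0.295, 0.956, 0.0], [0.001, 0.0, -1.0]]
contact_force: [0.3, -0.2, 0.8]
finger_gap: 0.003
gripper_force: 0.0
```

Emit:
apply_moves --deltas '[[-1, [0, 0, 1], [0, 0, 0]], [-1, [0, 0, 0], [0, 0, 0]]]'

```text
t: 13.33
tool_pos: [0.5718, -0.0805, 0.0519]
tcp_rot: [[-0.956, 0.295, -0.0], [0.295, 0.956, 0.0], [0.0, 0.0, -1.0]]
contact_force: [-0.9, -0.3, -0.6]
finger_gap: -0.003
gripper_force: 0.0
```

Emit:
apply_moves --deltas '[[-1, [0, 0, 1], [0, 0, 0]], [-1, [0, 0, 0], [0, 0, 0]]]'

```text
t: 13.5
tool_pos: [0.5718, -0.0805, 0.0509]
tcp_rot: [[-0.956, 0.295, -0.0], [0.295, 0.956, 0.0], [0.0, 0.0, -1.0]]
contact_force: [-0.4, 0.3, 0.6]
finger_gap: -0.001
gripper_force: 0.0
```

Emit:
apply_moves --deltas '[[-1, [0, 0, 1], [0, 0, 0]], [-1, [0, 0, 0], [0, 0, 0]]]'

```text
t: 13.67
tool_pos: [0.5718, -0.0805, 0.0499]
tcp_rot: [[-0.956, 0.295, -0.0], [0.295, 0.956, 0.0], [0.0, 0.0, -1.0]]
contact_force: [-0.3, -0.4, -0.1]
finger_gap: -0.003
gripper_force: 0.0
```

Emit:
apply_moves --deltas '[[-1, [0, 0, 1], [0, 0, 0]], [-1, [0, 0, 0], [0, 0, 0]]]'

```text
t: 13.83
tool_pos: [0.5718, -0.0805, 0.0489]
tcp_rot: [[-0.956, 0.295, -0.0], [0.295, 0.956, 0.0], [0.0, 0.0, -1.0]]
contact_force: [0.3, 1.1, -0.2]
finger_gap: 0.002
gripper_force: 0.0
```

Emit:
apply_moves --deltas '[[-1, [0, 0, 1], [0, 0, 0]], [-1, [0, 0, 0], [0, 0, 0]]]'

```text
t: 14.0
tool_pos: [0.5718, -0.0805, 0.0479]
tcp_rot: [[-0.956, 0.295, -0.0], [0.295, 0.956, 0.0], [0.0, 0.0, -1.0]]
contact_force: [-0.1, -0.3, 0.9]
finger_gap: 0.0
gripper_force: 0.0
```

```bash
python3 -c "
from h import *
s=sense();print(s['t'],s['tool_pos'],s['contact_force'])"
```

```text
14.0 [ 0.57176615 -0.08050696  0.0479227 ] [-0.07687686 -0.25292885  0.85063892]
```

Emit:
apply_moves --deltas '[[-1, [0, 0, 1], [0, 0, 0]], [-1, [0, 0, 0], [0, 0, 0]]]'

```text
t: 14.17
tool_pos: [0.5717, -0.0805, 0.0469]
tcp_rot: [[-0.956, 0.295, -0.0], [0.295, 0.956, 0.0], [0.0, 0.0, -1.0]]
contact_force: [-0.2, -0.2, -0.3]
finger_gap: 0.002
gripper_force: 0.0
```

Emit:
apply_moves --deltas '[[-1, [0, 0, 1], [0, 0, 0]], [-1, [0, 0, 0], [0, 0, 0]]]'

```text
t: 14.33
tool_pos: [0.572, -0.0805, 0.0466]
tcp_rot: [[-0.956, 0.295, 0.0], [0.295, 0.956, 0.0], [-0.0, 0.0, -1.0]]
contact_force: [-1.0, 0.6, 2.6]
finger_gap: 0.002
gripper_force: 1.7
```

Emit:
apply_moves --deltas '[[-1, [0, 0, 1], [0, 0, 0]], [-1, [0, 0, 0], [0, 0, 0]]]'

```text
t: 14.5
tool_pos: [0.572, -0.0806, 0.0465]
tcp_rot: [[-0.956, 0.295, 0.001], [0.295, 0.956, -0.0], [-0.001, 0.0, -1.0]]
contact_force: [-2.2, -0.3, 8.3]
finger_gap: -0.002
gripper_force: 4.8
```

The bar touch shows the real fingertip is 36 mm above the reported TCP z. Next I lift off and go look at the stand.

Emit:
apply_moves --deltas '[[-1, [0, 0, -20], [0, 0, 0]], [-1, [0, 0, -40], [0, 0, 0]], [0, [-1, -22, -30], [0, 0, 0]], [0, [-2, -30, -25], [0, 0, 0]], [0, [-2, -30, -25], [0, 0, 0]], [0, [-2, -30, -25], [0, 0, 0]], [0, [-2, -35, -10], [0, 0, 0]], [0, [-2, -35, 0], [0, 0, 0]], [0, [-1, -30, 0], [0, 0, 0]], [0, [0, -20, 0], [0, 0, 0]]]'

```text
t: 15.33
tool_pos: [0.5141, -0.3086, 0.2202]
tcp_rot: [[-0.955, 0.297, 0.0], [0.297, 0.955, -0.001], [-0.001, -0.001, -1.0]]
contact_force: [0.9, -0.4, -0.2]
finger_gap: 0.498
gripper_force: 0.0
```

Emit:
apply_moves --deltas '[[0, [0, 0, 0], [0, 0, 0]], [0, [0, 0, 0], [0, 0, 0]]]'

```text
t: 15.5
tool_pos: [0.5145, -0.3065, 0.2196]
tcp_rot: [[-0.955, 0.297, -0.0], [0.297, 0.955, 0.001], [0.0, 0.001, -1.0]]
contact_force: [-0.1, 0.5, -0.1]
finger_gap: 0.499
gripper_force: 0.0
```

```bash
python3 -c "
from h import *
s=sense();print(s['t'],s['tool_pos'],s['finger_gap'])
im=read_camera('wrist');cv2.imwrite('pics/w3.png',im[:,:,::-1]);cal=get_calibration('wrist');import pickle;pickle.dump(cal,open('w3.pkl','wb'))
print(cal['position'])
for n in('spacer','spacer_grip','stand'):
    print(n,[(np.round(k['at']),round(k['p'],2)) for k in recognise('wrist',n)[:2]])
hsv=cv2.cvtColor(np.ascontiguousarray(im),cv2.COLOR_RGB2HSV);m=(hsv[...,0]>3)&(hsv[...,0]<24)&(hsv[...,1]>150)&(hsv[...,2]>40)
print(m.sum())
"
```

```text
15.5 [ 0.51448389 -0.30647674  0.21964695] 0.4988825787004261
[ 0.43407211 -0.28065671  0.39918036]
spacer [(array([311., 175.]), 0.81)]
spacer_grip [(array([313., 174.]), 0.97)]
stand [(array([313., 165.]), 0.74), (array([312., 177.]), 0.45)]
1528
```

View pics/w3.png

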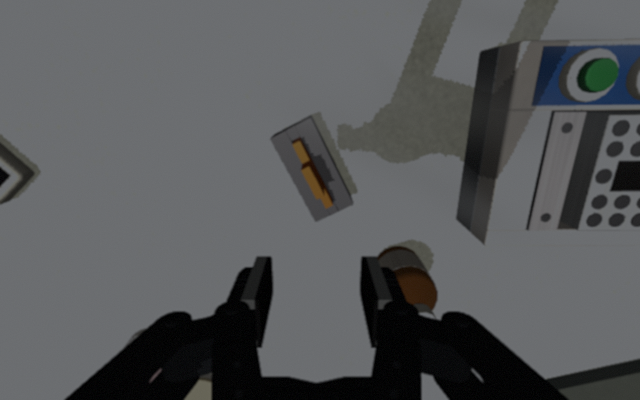

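The wrist view shows the stand around (313,170), turned clockwise, with the orange tab at (315,185). I'll fit the spacer pose by matching its silhouette.

```bash
cat > sp.py <<'E'
from h import *; import pickle
from scipy.optimize import minimize
def mask(im):
    hsv=cv2.cvtColor(np.ascontiguousarray(im),cv2.COLOR_RGB2HSV);return ((hsv[...,0]>3)&(hsv[...,0]<24)&(hsv[...,1]>130)&(hsv[...,2]>35))
def box(x,y,z0,z1): return [(a*x/2,b*y/2,z) for a in(-1,1) for b in(-1,1) for z in(z0,z1)]
S=8
def sil(cal,p,win):
    x0,y0,w,h=win;m=np.zeros((h*S,w*S),np.uint8)
    for b in (box(.08,.009,.038,.053),box(.034,.009,.053,.083)):
        q=(proj(cal,[tf(p,v) for v in b])-[x0,y0]+.5)*S
        cv2.fillConvexPoly(m,cv2.convexHull(q.astype(np.int32)),1)
    return cv2.resize(m.astype(np.float32),(w,h),interpolation=cv2.INTER_AREA)
def fit(views,p0):
    def cost(p):
        c=0
        for cal,m,win in views:
            x0,y0,w,h=win;r=sil(cal,p,win);o=m[y0:y0+h,x0:x0+w].astype(np.float32)
            c+=1-np.minimum(r,o).sum()/np.maximum(r,o).sum()
        return c/len(views)
    best=None
    for dy in (-.35,-.15,0,.15,.35):
        P=np.array([p0[0],p0[1],p0[2]+dy]);r=minimize(cost,P,method="Nelder-Mead",options=dict(initial_simplex=P+np.array([[0,0,0],[.008,0,0],[0,.008,0],[0,0,.1]]),xatol=1e-4,fatol=1e-4))
        if best is None or r.fun<best.fun: best=r
    return best
E
cat > d.py <<'E'
from sp import *
cal=pickle.load(open('w3.pkl','rb'));im=cv2.imread('pics/w3.png')[:,:,::-1]
W=(cal,mask(im),(260,100,110,130))
Sc=(get_calibration('scene'),mask(cv2.imread('pics/scene0.png')[:,:,::-1]),(170,245,60,55))
Sd=(get_calibration('side'),mask(cv2.imread('pics/side0.png')[:,:,::-1]),(350,125,50,40))
c0=onz(cal,(313,175),.06);print(c0)
for vs in ([W],[Sc],[Sd],[W,Sc,Sd]):
    r=fit(vs,[c0[0],c0[1],.55]);print(np.round(r.x,4),round(np.degrees(r.x[2]),1),round(r.fun,3),[int(v[1][v[2][1]:v[2][1]+v[2][3],v[2][0]:v[2][0]+v[2][2]].sum()) for v in vs])
go((*r.x[:2],.10),180+np.degrees(r.x[2]))
E
python3 d.py
```

```text
[ 0.51445036 -0.30871368  0.06      ]
[ 0.5162 -0.3094  0.1687] 9.7 0.16 [742]
[ 0.5153 -0.3106  0.1572] 9.0 0.091 [248]
[ 0.514  -0.3149  0.1538] 8.8 0.651 [92]
[ 0.5155 -0.3103  0.1606] 9.2 0.336 [742, 248, 92]
t 15.7 pos [ 0.5153 -0.3046  0.22  ] xaxis yaw 162.93 F [ 0.1 -0.5 -1. ] gap 0.501
 tool shift mm [ -1.9  -5.4 120. ] len 120.1 turn z -26.27
```

Emit:
apply_moves --deltas '[[0, [0, 0, 10], [0, 0, -6.5]], [0, [0, 0, 20], [0, 0, -6.5]], [0, [0, 0, 25], [0, 0, -6.5]], [0, [0, 0, 25], [0, 0, -6.5]], [0, [0, -5, 20], [0, 0, 0]], [0, [0, 0, 0], [0, 0, 0]], [0, [0, 0, 0], [0, 0, 0]]]'

```text
t: 16.28
tool_pos: [0.5157, -0.3096, 0.1195]
tcp_rot: [[-0.988, -0.155, -0.002], [-0.155, 0.988, 0.001], [0.001, 0.002, -1.0]]
contact_force: [-0.5, -0.2, 0.4]
finger_gap: 0.498
gripper_force: 0.0
```

```bash
cat > e.py <<'E'
from sp import *
s=sense();im=read_camera('wrist');cv2.imwrite('pics/w4.png',im[:,:,::-1]);cal=get_calibration('wrist');pickle.dump(cal,open('w4.pkl','wb'))
m=mask(im);m[230:]=0;ys,xs=np.nonzero(m);print(len(xs),xs.min(),xs.max(),ys.min(),ys.max())
W=(cal,m,(max(xs.min()-15,0),max(ys.min()-15,0),xs.max()-xs.min()+30,ys.max()-ys.min()+30))
Sc=(get_calibration('scene'),mask(cv2.imread('pics/scene0.png')[:,:,::-1]),(170,245,60,55))
for vs in ([W],[W,Sc]):
    r=fit(vs,[.5158,-.31,.16]);print(np.round(r.x,4),round(np.degrees(r.x[2]),2),round(r.fun,3))
go((*r.x[:2],.023),180+np.degrees(r.x[2]))
x,y,w,h=W[2];a=(sil(cal,r.x,W[2])*255).astype(np.uint8);o=m[y:y+h,x:x+w].astype(np.uint8)*255
crop=np.hstack([im[y:y+h,x:x+w,::-1],np.dstack([a,o*0,o])]);cv2.imwrite('pics/w4c.png',cv2.resize(crop,None,fx=min(4,780/crop.shape[1],580/crop.shape[0]),fy=min(4,780/crop.shape[1],580/crop.shape[0])))
E
python3 e.py
```

```text
1013 308 321 149 229
[ 0.5164 -0.3111  0.1808] 10.36 0.195
[ 0.5163 -0.3111  0.1732] 9.93 0.154
t 16.33 pos [ 0.5165 -0.3103  0.1209] xaxis yaw -171.11 F [-0.6 -0.2 -0. ] gap 0.497
 tool shift mm [ 0.4 -0.8 97.9] len 97.9 turn z -1.04
```

Emit:
apply_moves --deltas '[[0, [0, -0.7, 20], [0, 0, -0.5]], [0, [0, 0, 35], [0, 0, 0]], [0, [0, 0, 28], [0, 0, 0]], [0, [0, 0, 10], [0, 0, 0]], [0, [0, 0, 4.5], [0, 0, 0]], [0, [0, 0, 0], [0, 0, 0]]]'

```text
t: 16.83
tool_pos: [0.5166, -0.3116, 0.0234]
tcp_rot: [[-0.987, -0.163, 0.001], [-0.163, 0.987, -0.001], [-0.001, -0.001, -1.0]]
contact_force: [0.7, -0.3, 0.0]
finger_gap: 0.501
gripper_force: 0.0
```

Emit:
apply_moves --deltas '[[-1, [0, 0, 0], [0, 0, 0]], [-1, [0, 0, 0], [0, 0, 0]], [-1, [0, 0, 0], [0, 0, 0]], [-1, [0, 0, 0], [0, 0, 0]], [-1, [0, 0, 0], [0, 0, 0]], [-1, [0, 0, 0], [0, 0, 0]], [-1, [0, 0, 0], [0, 0, 0]]]' --force 40

```text
t: 17.42
tool_pos: [0.5169, -0.3118, 0.0245]
tcp_rot: [[-0.987, -0.162, 0.003], [-0.162, 0.987, -0.001], [-0.003, -0.002, -1.0]]
contact_force: [-0.1, 0.6, 6.4]
finger_gap: 0.092
gripper_force: 40.1
```

Emit:
apply_moves --deltas '[[-1, [0, 0, -3], [0, 0, 0]], [-1, [0, 0, -10], [0, 0, 0]], [-1, [0, 0, -20], [0, 0, 0]], [-1, [0, 0, -30], [0, 0, 0]], [-1, [0, 0, -30], [0, 0, 0]], [-1, [0, 0, -30], [0, 0, 0]], [-1, [0, 0, -15], [0, 0, 0]], [-1, [0, 0, 0], [0, 0, 0]]]'

```text
t: 18.08
tool_pos: [0.5179, -0.3128, 0.1656]
tcp_rot: [[-0.987, -0.162, 0.008], [-0.162, 0.987, -0.005], [-0.007, -0.006, -1.0]]
contact_force: [-0.1, -1.1, -1.3]
finger_gap: 0.095
gripper_force: 39.4
```

```bash
python3 -c "
from h import *
o=[]
s=sense();print(s['tool_pos'],s['contact_force'],s['finger_gap'],s['gripper_force'])
for c in('scene','side'):
    cal=get_calibration(c);x,y=[int(v) for v in proj(cal,np.array(s['tool_pos'])+[0,0,.02])[0]]
    im=read_camera(c); o.append(cv2.resize(cv2.convertScaleAbs(np.ascontiguousarray(im[y-35:y+35,x-35:x+35,::-1]),alpha=2),(392,392),interpolation=2));print(x,y)
cv2.imwrite('pics/g1.png',np.hstack(o))
r=(.5774,-.0121,-.2932)
print(tf(r,(.02,-.0425,.2)));go(tf(r,(.02,-.0425,.16)),180-16.8)
"
```

```text
[ 0.51789417 -0.31283694  0.16560917] [-0.07666746 -1.1149676  -1.31777639] 0.0949087155285512 39.358561635017395
188 244
379 108
[ 0.58426325 -0.05856661  0.2       ]
t 18.18 pos [ 0.5155 -0.3113  0.1607] xaxis yaw -170.65 F [ 1.4  0.5 -2. ] gap 0.092
 tool shift mm [-108.9  238.2    0.7] len 261.9 turn z 26.15
```

View pics/g1.png

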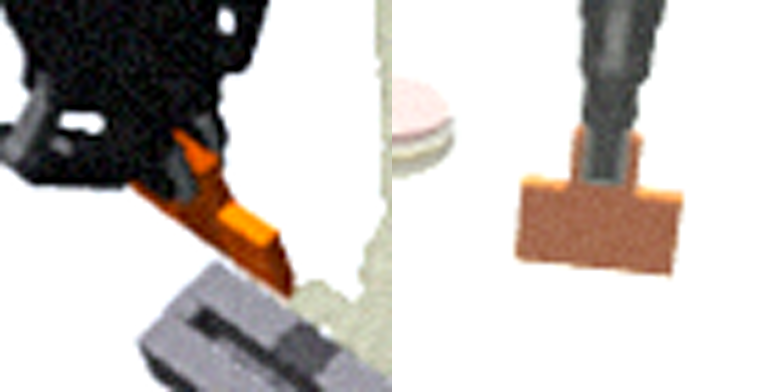

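The spacer is held upright and centred on its tab, with the fingertips just above the blade. Next I turn to the heater's axes and carry it over the right gap.

Emit:
apply_moves --deltas '[[-1, [0, 0, 0], [0, 0, 5]], [-1, [0, 0, 0], [0, 0, 6.5]], [-1, [0, 0, 0], [0, 0, 6.5]], [-1, [0, 0, 0], [0, 0, 6]], [-1, [0, 0, 0], [0, 0, 2]], [-1, [1, 20, 0], [0, 0, 0]], [-1, [1, 30, 0], [0, 0, 0]], [-1, [1, 35, 0], [0, 0, 0]], [-1, [1, 35, 0], [0, 0, 0]], [-1, [1, 35, 0], [0, 0, 0]]]'

```text
t: 19.02
tool_pos: [0.5541, -0.1598, 0.1581]
tcp_rot: [[-0.958, 0.287, -0.005], [0.287, 0.958, 0.002], [0.005, 0.0, -1.0]]
contact_force: [-0.3, 0.6, -0.9]
finger_gap: 0.098
gripper_force: 39.3
```

Emit:
apply_moves --deltas '[[-1, [1, 35, 0], [0, 0, 0]], [-1, [1, 35, 0], [0, 0, 0]], [-1, [0, 25, 0], [0, 0, 0]], [-1, [0, 12, 0], [0, 0, 0]], [-1, [0, 0, 0], [0, 0, 0]], [-1, [0, 0, 0], [0, 0, 0]], [-1, [0, 0, 0], [0, 0, 0]]]'

```text
t: 19.6
tool_pos: [0.5834, -0.0596, 0.1597]
tcp_rot: [[-0.958, 0.287, -0.002], [0.287, 0.958, -0.001], [0.002, -0.001, -1.0]]
contact_force: [0.2, -0.4, -1.0]
finger_gap: 0.098
gripper_force: 39.3
```

```bash
cat > c2.py <<'E'
exec(open('c.py').read().split("im=cv2.imread(\"pics/w1.png\")")[0])
s=sense();im=read_camera('wrist');cv2.imwrite('pics/w5.png',im[:,:,::-1]);cal=get_calibration('wrist')
print(s['tool_pos'],s['contact_force'])
q=proj(cal,tf((.5774,-.0121,-.2932),(.02,0,.091)))[0];print('pad at',q)
P={n:proj(cal,tf((.5774,-.0121,-.2932),(*h,.102)))[0] for n,h in HP.items()};print({n:(np.round(v,1),np.round(blob(im,HUE[n],v,22,150 if 'blue' in n else 110,40)[0],1)) for n,v in P.items()})
go(tf((.5774,-.0121,-.2932),(.02,-.0425,.13)),180-16.8)
E
python3 c2.py | tail -8
```

```text
side key_orange_top [345.5 209.6] 86
side key_green_top [359.4 194.7] 63
pad [315.63235294 195.52941176] 68
[ 0.58336499 -0.05955205  0.1596795 ] [ 0.16654633 -0.41917659 -1.03268371]
pad at [371.18338632 202.68194841]
{'key_blue_top': (array([470.3,  81.9]), array([468.5,  82.2])), 'key_orange_top': (array([381.3,  82. ]), array([379.9,  83.3])), 'key_green_top': (array([292.5,  81.9]), array([294.8,  74.7]))}
t 19.65 pos [ 0.5835 -0.0598  0.16  ] xaxis yaw 163.27 F [-0.3  0.1 -1.1] gap 0.094
 tool shift mm [-0.4  1.4 30. ] len 30.0 turn z 0.07
```

View pics/w5.png

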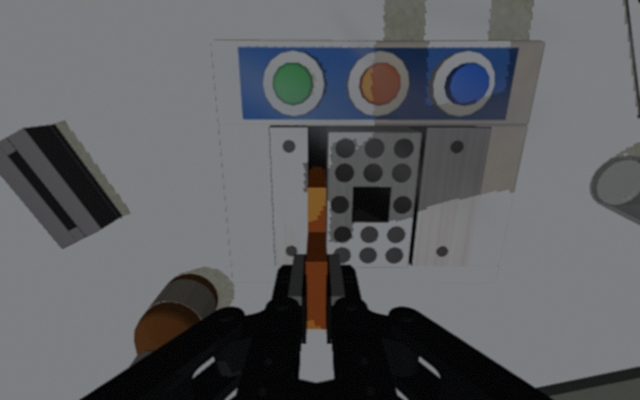

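The blade hangs over the gap: bar edge is near column 308 and block edge near 328 at row 150. I'll measure the gap edges directly.

Run:
```python
from h import *
im=cv2.imread('pics/w5.png');g=cv2.cvtColor(im,cv2.COLOR_BGR2GRAY).astype(float)
for rr in ((136,142),(144,150),(152,158)): print(rr,g[rr[0]:rr[1],302:336].mean(0).astype(int).tolist())
cal=get_calibration('wrist');p=(.5774,-.0121,-.2932)
for x in(-.03,-.02,-.01):
  print(x,[np.round(proj(cal,tf(p,h))[0],1).tolist() for h in ((x,-.05,.083),(x,-.035,.091),(x,-.0425,.083))])
# spacer columns on the blade top
h=cv2.cvtColor(im,cv2.COLOR_BGR2HSV)
for r in range(170,235,8): 
    c=np.nonzero((h[r,290:350,0]>3)&(h[r,290:350,0]<24)&(h[r,290:350,1]>150))[0]+290; print(r,c.min() if len(c) else None,c.max() if len(c) else None,end=' ; ')
s=sense();R=np.array(s['tcp_rot']);print('\nplane',[np.round(proj(cal,np.array(s['tool_pos'])+R@[dx,0,dz])[0],1).tolist() for dx in(.0,.04,.1) for dz in(0,.03)])
```

```text
(136, 142) [123, 123, 123, 124, 119, 95, 57, 30, 29, 31, 31, 32, 34, 34, 34, 35, 37, 37, 40, 41, 42, 42, 43, 44, 50, 65, 91, 112, 118, 118, 118, 117, 116, 116]
(144, 150) [124, 124, 124, 125, 119, 97, 57, 24, 17, 20, 22, 20, 23, 23, 23, 24, 25, 27, 30, 30, 31, 31, 31, 35, 43, 64, 94, 113, 112, 99, 91, 87, 82, 70]
(152, 158) [125, 124, 124, 125, 120, 97, 57, 20, 11, 12, 13, 14, 13, 14, 14, 15, 15, 16, 16, 17, 17, 17, 19, 24, 39, 66, 96, 112, 107, 94, 87, 86, 86, 83]
-0.03 [[308.3, 137.8], [328.1, 139.3], [318.1, 137.9]]
-0.02 [[308.4, 150.8], [328.0, 152.7], [318.0, 150.8]]
-0.01 [[308.5, 163.4], [327.8, 165.6], [318.0, 163.4]]
170 309 324 ; 178 309 324 ; 186 309 325 ; 194 309 325 ; 202 309 325 ; 210 309 325 ; 218 309 325 ; 226 309 324 ; 234 309 324 ; 
plane [[316.1, 239.1], [316.1, 220.4], [316.1, 174.1], [316.1, 162.8], [316.1, 56.9], [316.2, 61.8]]
```

Emit:
apply_moves --deltas '[[-1, [0, 1, 10], [0, 0, 0]], [-1, [0, 0, 15], [0, 0, 0]], [-1, [0, 0, 15], [0, 0, 0]], [-1, [0, 0, 10], [0, 0, 0]], [-1, [0, 0, 3], [0, 0, 0]], [-1, [0, 0, 0], [0, 0, 0]], [-1, [0, 0, 0], [0, 0, 0]]]'

```text
t: 20.23
tool_pos: [0.5847, -0.0578, 0.1078]
tcp_rot: [[-0.958, 0.287, 0.001], [0.287, 0.958, -0.0], [-0.001, 0.0, -1.0]]
contact_force: [0.1, 0.6, -1.2]
finger_gap: 0.098
gripper_force: 39.3
```

Emit:
apply_moves --deltas '[[-1, [0, 0, 3], [0, 0, 0]], [-1, [0, 0, 3], [0, 0, 0]], [-1, [0, 0, 3], [0, 0, 0]], [-1, [0, 0, 3], [0, 0, 0]], [-1, [0, 0, 0], [0, 0, 0]], [-1, [0, 0, 0], [0, 0, 0]]]'

```text
t: 20.73
tool_pos: [0.5843, -0.0573, 0.0954]
tcp_rot: [[-0.958, 0.286, -0.0], [0.286, 0.958, 0.0], [0.0, -0.0, -1.0]]
contact_force: [0.8, 0.4, -0.7]
finger_gap: 0.097
gripper_force: 39.3
```

Run:
```python
from h import *
s=sense();im=read_camera('wrist')[:,:,::-1];cv2.imwrite('pics/w6.png',im);cal=get_calibration('wrist');g=cv2.cvtColor(np.ascontiguousarray(im),cv2.COLOR_BGR2GRAY).astype(float)
p=(.5774,-.0121,-.2932);print(s['tool_pos'],s['contact_force'])
print([np.round(proj(cal,tf(p,h))[0],1).tolist() for x in (-.035,-.0) for h in ((x,-.05,.083),(x,-.035,.091))])
R=np.array(s['tcp_rot']);print('plane',np.round(proj(cal,np.array(s['tool_pos'])+R@[.04,0,0])[0],1))
h=cv2.cvtColor(np.ascontiguousarray(im),cv2.COLOR_BGR2HSV)
for r in range(60,230,12):
    c=np.nonzero((h[r,270:370,0]>3)&(h[r,270:370,0]<24)&(h[r,270:370,1]>150))[0]+270
    row=g[r-1:r+2].mean(0);d=np.nonzero(row[280:350]<70)[0]+280
    print(r,(c.min(),c.max()) if len(c) else None,(d.min(),d.max()) if len(d) else None,end=' ; ')
```

```text
[ 0.58432094 -0.05734676  0.09539188] [ 0.7604175   0.40266883 -0.74599067]
[[301.4, 143.9], [327.7, 146.2], [302.0, 201.0], [326.8, 205.4]]
plane [316.1 173.7]
60 None (np.int64(296), np.int64(349)) ; 72 None (np.int64(303), np.int64(349)) ; 84 None (np.int64(305), np.int64(349)) ; 96 None (np.int64(301), np.int64(349)) ; 108 None (np.int64(314), np.int64(349)) ; 120 None (np.int64(339), np.int64(349)) ; 132 None None ; 144 None (np.int64(301), np.int64(329)) ; 156 None (np.int64(301), np.int64(349)) ; 168 (np.int64(309), np.int64(322)) (np.int64(280), np.int64(349)) ; 180 (np.int64(307), np.int64(324)) (np.int64(302), np.int64(327)) ; 192 (np.int64(306), np.int64(325)) (np.int64(301), np.int64(349)) ; 204 (np.int64(306), np.int64(325)) (np.int64(301), np.int64(349)) ; 216 (np.int64(306), np.int64(325)) (np.int64(301), np.int64(327)) ; 228 (np.int64(306), np.int64(325)) (np.int64(301), np.int64(348)) ;
```

Emit:
apply_moves --deltas '[[-1, [0, -0.8, 2], [0, 0, 0]], [-1, [0, 0, 4], [0, 0, 0]], [-1, [0, 0, 4], [0, 0, 0]], [-1, [0, 0, 4], [0, 0, 0]], [-1, [0, 0, 0], [0, 0, 0]], [-1, [0, 0, 0], [0, 0, 0]]]'

```text
t: 21.28
tool_pos: [0.5839, -0.0581, 0.0811]
tcp_rot: [[-0.958, 0.287, -0.001], [0.287, 0.958, 0.0], [0.001, -0.0, -1.0]]
contact_force: [0.6, 0.2, -1.2]
finger_gap: 0.096
gripper_force: 39.3
```

Emit:
apply_moves --deltas '[[-1, [0, 0, 4], [0, 0, 0]], [-1, [0, 0, 4], [0, 0, 0]], [-1, [0, 0, 4], [0, 0, 0]], [-1, [0, 0, 3], [0, 0, 0]], [-1, [0, 0, 0], [0, 0, 0]], [-1, [0, 0, 0], [0, 0, 0]]]'

```text
t: 21.78
tool_pos: [0.584, -0.0581, 0.0663]
tcp_rot: [[-0.958, 0.287, -0.001], [0.287, 0.958, 0.0], [0.001, 0.0, -1.0]]
contact_force: [0.3, 0.6, -0.6]
finger_gap: 0.1
gripper_force: 39.3
```

Free so far, with about 5 mm to go.

Emit:
apply_moves --deltas '[[-1, [0, 0, 2], [0, 0, 0]], [-1, [0, 0, 1], [0, 0, 0]], [-1, [0, 0, 0], [0, 0, 0]]]'

```text
t: 22.03
tool_pos: [0.5841, -0.0582, 0.0635]
tcp_rot: [[-0.958, 0.287, -0.0], [0.287, 0.958, 0.0], [0.0, 0.0, -1.0]]
contact_force: [0.7, -0.1, -1.7]
finger_gap: 0.093
gripper_force: 39.3
```

Emit:
apply_moves --deltas '[[-1, [0, 0, 1], [0, 0, 0]], [-1, [0, 0, 0], [0, 0, 0]], [-1, [0, 0, 0], [0, 0, 0]]]'

```text
t: 22.28
tool_pos: [0.5842, -0.0582, 0.0626]
tcp_rot: [[-0.958, 0.287, 0.0], [0.287, 0.958, 0.0], [-0.0, 0.0, -1.0]]
contact_force: [-0.6, -0.2, -1.5]
finger_gap: 0.096
gripper_force: 39.3
```

Emit:
apply_moves --deltas '[[-1, [0, 0, 1], [0, 0, 0]], [-1, [0, 0, 0], [0, 0, 0]], [-1, [0, 0, 0], [0, 0, 0]]]'

```text
t: 22.53
tool_pos: [0.5843, -0.0582, 0.0616]
tcp_rot: [[-0.958, 0.287, 0.0], [0.287, 0.958, 0.0], [-0.0, 0.0, -1.0]]
contact_force: [-0.1, -0.1, -1.0]
finger_gap: 0.095
gripper_force: 39.4
```

Emit:
apply_moves --deltas '[[-1, [0, 0, 1], [0, 0, 0]], [-1, [0, 0, 0], [0, 0, 0]], [-1, [0, 0, 0], [0, 0, 0]]]'

```text
t: 22.78
tool_pos: [0.5843, -0.0582, 0.0615]
tcp_rot: [[-0.958, 0.287, 0.001], [0.287, 0.958, 0.0], [-0.0, 0.0, -1.0]]
contact_force: [-2.5, 0.8, 6.0]
finger_gap: 0.098
gripper_force: 40.2
```

Emit:
apply_moves --deltas '[[-1, [0, 0, 0.7], [0, 0, 0]], [-1, [0, 0, 0], [0, 0, 0]], [-1, [0, 0, 0], [0, 0, 0]]]'

```text
t: 23.03
tool_pos: [0.5843, -0.0581, 0.0615]
tcp_rot: [[-0.958, 0.286, 0.001], [0.286, 0.958, 0.0], [-0.001, 0.0, -1.0]]
contact_force: [-4.4, 1.0, 8.9]
finger_gap: 0.093
gripper_force: 40.8
```

The spacer is home: it stopped hard at reported z 0.0615, exactly as predicted. Next I relax, release and rise.

Emit:
apply_moves --deltas '[[-1, [0, 0, -1.2], [0, 0, 0]], [-0.4, [0, 0, 0], [0, 0, 0]], [-0.4, [0, 0, 0], [0, 0, 0]], [-0.4, [0, 0, 0], [0, 0, 0]], [-0.4, [0, 0, 0], [0, 0, 0]]]'

```text
t: 23.45
tool_pos: [0.5842, -0.0582, 0.0608]
tcp_rot: [[-0.958, 0.287, -0.0], [0.287, 0.958, 0.0], [0.0, 0.0, -1.0]]
contact_force: [0.1, -0.2, -0.2]
finger_gap: 0.298
gripper_force: 0.0
```

Emit:
apply_moves --deltas '[[-0.4, [0, 0, -5], [0, 0, 0]], [-0.4, [0, 0, -15], [0, 0, 0]], [-0.4, [0, 0, -30], [0, 0, 0]], [-0.4, [0, 0, -30], [0, 0, 0]], [-0.4, [0, 0, -20], [0, 0, 0]], [-0.4, [0, 0, 0], [0, 0, 0]], [-0.4, [0, 0, 0], [0, 0, 0]]]'

```text
t: 24.03
tool_pos: [0.5849, -0.0583, 0.1625]
tcp_rot: [[-0.958, 0.287, 0.003], [0.287, 0.958, -0.0], [-0.003, 0.001, -1.0]]
contact_force: [-0.1, 0.3, -0.0]
finger_gap: 0.299
gripper_force: 0.0
```

Run:
```python
from h import *
im=read_camera('wrist')[:,:,::-1];cal=get_calibration('wrist');p=(.5774,-.0121,-.2932)
s=sense();print(s['t'],s['tool_pos'],s['finger_gap'])
for n,h in dict(tabtop=(.02,-.0425,.12),blade1=(-.02,-.0425,.09),blade2=(.06,-.0425,.09),pad=(.02,0,.091)).items(): print(n,np.round(proj(cal,tf(p,h))[0],1))
a=im[60:400,140:560];b=read_camera('side')[:,:,::-1][150:250,270:400]
a=cv2.resize(a,None,fx=1.0,fy=1.0);b=cv2.resize(b,(442,340),interpolation=2)
a=cv2.resize(a,(350,283));b=cv2.resize(b,(368,283));cv2.imwrite('pics/r1.png',cv2.convertScaleAbs(np.hstack([a,b]),alpha=1.6))
go(tf(p,(.02,0,.10)),180-16.8)
```

```text
24.0833 [ 0.58388147 -0.05814562  0.16089703] 0.30142091998671444
tabtop [315.7 215.3]
blade1 [315.9 152.3]
blade2 [315.6 246.8]
pad [368.8 202.4]
t 24.13 pos [ 0.5833 -0.0581  0.16  ] xaxis yaw 163.35 F [-0.7 -0.4  0.7] gap 0.299
 tool shift mm [-1.3 42.3 60. ] len 73.5 turn z 0.15
```

View pics/r1.png

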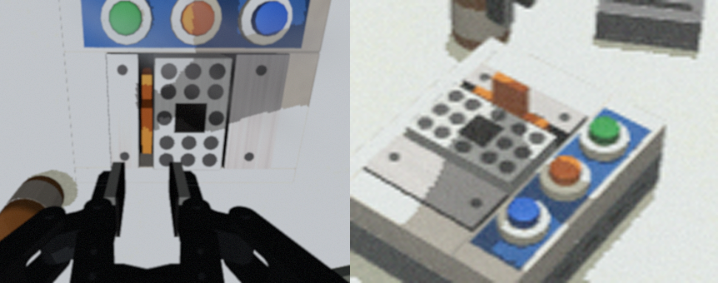

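The spacer sits fully down in the right gap, with the tab standing and the fingers clear of it. Next I check the joint angles so I can turn 90° for the block press, keeping the wide finger linkage off the tab.

```bash
python3 -c "
from h import *
s=sense();print(np.round(s['joint_positions'],1))"
```

```text
[ -6.8  20.7  91.2   0.   68.2 -80.2]
```

Emit:
apply_moves --deltas '[[-1, [0, 12, 0], [0, 0, 0]], [-1, [-1, 18, 0], [0, 0, 0]], [-1, [0, 12, 0], [0, 0, 0]], [-1, [0, 0, 0], [0, 0, 7]]]'

```text
t: 24.47
tool_pos: [0.5975, -0.0154, 0.1598]
tcp_rot: [[-0.916, 0.401, -0.002], [0.401, 0.916, 0.001], [0.002, 0.001, -1.0]]
contact_force: [0.3, -0.2, -0.6]
finger_gap: 0.003
gripper_force: 0.0
```

```bash
python3 -c "
from h import *
s=sense();print(np.round(s['joint_positions'],1));go(tf((.5774,-.0121,-.2932),(.02,0,.10)),180-16.8-90)"
```

```text
[ -2.6  21.7  89.6   0.1  68.8 -69. ]
t 24.47 pos [ 0.5975 -0.0154  0.1598] xaxis yaw 156.36 F [ 0.3 -0.2 -0.6] gap 0.003
 tool shift mm [-0.3 -2.7 59.8] len 59.9 turn z 83.16
```

Emit:
apply_moves --deltas '[[-1, [0, -2, 0], [0, 0, 7]], [-1, [0, 0, 0], [0, 0, 7]], [-1, [0, 0, 0], [0, 0, 7]], [-1, [0, 0, 0], [0, 0, 7]], [-1, [0, 0, 0], [0, 0, 7]], [-1, [0, 0, 0], [0, 0, 7]], [-1, [0, 0, 0], [0, 0, 7]], [-1, [0, 0, 0], [0, 0, 7]], [-1, [0, 0, 0], [0, 0, 7]], [-1, [0, 0, 0], [0, 0, 7]]]'

```text
t: 25.3
tool_pos: [0.5961, -0.0191, 0.16]
tcp_rot: [[0.069, 0.998, -0.002], [0.998, -0.069, 0.0], [0.0, -0.002, -1.0]]
contact_force: [-0.6, -0.2, 1.2]
finger_gap: 0.0
gripper_force: 0.0
```

Emit:
apply_moves --deltas '[[-1, [0, 0, 0], [0, 0, 7]], [-1, [0, 0, 0], [0, 0, 6]], [-1, [0, 0, 0], [0, 0, 0]], [-1, [0, 0, 0], [0, 0, 0]]]'

```text
t: 25.63
tool_pos: [0.5962, -0.0194, 0.1603]
tcp_rot: [[0.283, 0.959, -0.001], [0.959, -0.283, 0.0], [-0.0, -0.001, -1.0]]
contact_force: [0.1, -0.5, -0.3]
finger_gap: 0.002
gripper_force: 0.0
```

```bash
python3 -c "
from h import *
s=sense();print(np.round(s['joint_positions'],1));go(tf((.5774,-.0121,-.2932),(.02,0,.06)),180-16.8-90)"
```

```text
[-3.  21.6 89.8  0.  68.7 13.5]
t 25.63 pos [ 0.5962 -0.0194  0.1603] xaxis yaw 73.54 F [ 0.1 -0.5 -0.3] gap 0.002
 tool shift mm [1.600e+00 1.000e-01 1.003e+02] len 100.3 turn z 0.34
```

Emit:
apply_moves --deltas '[[-1, [1, 0, 20], [0, 0, 0]], [-1, [0.5, 0, 30], [0, 0, 0]], [-1, [0, 0, 30], [0, 0, 0]], [-1, [0, 0, 12], [0, 0, 0]], [-1, [0, 0, 6], [0, 0, 0]], [-1, [0, 0, 0], [0, 0, 0]], [-1, [0, 0, 0], [0, 0, 0]]]'

```text
t: 26.22
tool_pos: [0.5975, -0.0185, 0.0636]
tcp_rot: [[0.285, 0.958, 0.001], [0.958, -0.285, 0.0], [0.0, 0.001, -1.0]]
contact_force: [0.2, -0.8, 0.2]
finger_gap: 0.004
gripper_force: 0.0
```

Emit:
apply_moves --deltas '[[-1, [0, 0, 2], [0, 0, 0]], [-1, [0, 0, 2], [0, 0, 0]], [-1, [0, 0, 2], [0, 0, 0]], [-1, [0, 0, 2], [0, 0, 0]], [-1, [0, 0, 0], [0, 0, 0]], [-1, [0, 0, 0], [0, 0, 0]]]'

```text
t: 26.72
tool_pos: [0.5968, -0.0186, 0.0551]
tcp_rot: [[0.286, 0.958, 0.0], [0.958, -0.286, 0.0], [0.0, 0.0, -1.0]]
contact_force: [-0.5, 0.2, -0.3]
finger_gap: -0.004
gripper_force: 0.0
```

Emit:
apply_moves --deltas '[[-1, [0, 0, 2], [0, 0, 0]], [-1, [0, 0, 2], [0, 0, 0]], [-1, [0, 0, 1], [0, 0, 0]], [-1, [0, 0, 0], [0, 0, 0]], [-1, [0, 0, 0], [0, 0, 0]]]'

```text
t: 27.13
tool_pos: [0.5972, -0.0186, 0.0504]
tcp_rot: [[0.287, 0.958, 0.001], [0.958, -0.287, 0.0], [0.0, 0.001, -1.0]]
contact_force: [-0.5, -0.1, 4.2]
finger_gap: 0.003
gripper_force: 2.0
```

Emit:
apply_moves --deltas '[[-1, [0, 0, 2], [0, 0, 0]], [-1, [0, 0, 2], [0, 0, 0]], [-1, [0, 0, 0], [0, 0, 0]], [-1, [0, 0, 0], [0, 0, 0]]]'

```text
t: 27.47
tool_pos: [0.5972, -0.0187, 0.0466]
tcp_rot: [[0.287, 0.958, 0.001], [0.958, -0.287, 0.0], [0.0, 0.001, -1.0]]
contact_force: [-0.9, -0.5, 5.8]
finger_gap: -0.007
gripper_force: 3.0
```

Emit:
apply_moves --deltas '[[-1, [0, 0, 1.5], [0, 0, 0]], [-1, [0, 0, 0], [0, 0, 0]], [-1, [0, 0, 0], [0, 0, 0]], [-1, [0, 0, 0], [0, 0, 0]]]'

```text
t: 27.8
tool_pos: [0.5973, -0.0187, 0.0463]
tcp_rot: [[0.287, 0.958, 0.002], [0.958, -0.287, -0.0], [0.0, 0.002, -1.0]]
contact_force: [-3.0, 0.1, 12.1]
finger_gap: 0.002
gripper_force: 6.1
```

The block is on its hard stop with 12 N, at the same z as the bar touch. I'll do a quick numeric check that the spacer is still in place, then hand in.

```bash
python3 -c "
from h import *
cal=get_calibration('scene');im=read_camera('scene')
p=(.5774,-.0121,-.2932)
print(proj(cal,tf(p,(.02,-.0425,.105)))[0],[(np.round(k['at']),round(k['p'],2)) for k in recognise('scene','spacer_grip')[:2]])
r=recognise('side','spacer_grip') if read_camera('side') is not None else 0;print(proj(get_calibration('side'),tf(p,(.02,-.0425,.105)))[0],[(np.round(k['at']),round(k['p'],2)) for k in r[:2]])
s=sense();print(s['t'],s['tool_pos'],s['contact_force'])
print(sign_off())"
```

```text
[296.5983243 213.4906816] [(array([300., 221.]), 0.82)]
[325.22592158 183.18459119] [(array([333., 192.]), 0.56)]
28.0 [ 0.5972608  -0.01867812  0.04633519] [-2.81304623 -0.02177123 12.56406292]
the job is handed in; nothing more can be done
None
```

I pressed the blue, orange and green keys in order, slid the spacer to the bottom of the wide gap on the heater's right and released it. The aluminium block is held flush on its stop at about 12 N, and I handed the job in at 28 s. The rack, bottle and beaker were not part of any planned contact, but I did not check them again at the end.

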